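# Unlock the clamp bar with its key and slide the board out

### The arm

A 7-joint arm with a two-finger parallel gripper is mounted at the origin on a cart in front of the work surface, level with it; the furniture and walls round the work are solid. World frame = base frame: x ahead of the robot, y to its left, z up, the work surface at z = 0. Lengths are in m, angles in rad, forces in N, time in s.
With the tool pointing down it reaches from about 0.4 to 0.85 m from the base axis. Payload 10.4 kg.
Tool frame: the origin (TCP) lies midway between the tips of the shut fingers; the grasp point (between the pads) lies 19 mm behind it; z points along the fingers, y is the line along which they close (so a half turn about z gives the same grasp; the last joint's range is limited). The gripper opens to 87 mm and grips with 3 to 60 N. Pads are 19 mm wide; open, the fingers measure 117 mm over their backs; the gripper's body (75 mm by 190 mm) begins 51 mm behind the grasp point.
Start: joints at [1.271, 0.332, -0.065, 1.46, 0.022, 1.35, -0.088], TCP at [0.171, -0.601, 0.223] pointing down, gripper open.
Joint ranges: [-2.6, 2.6], [-0.5, 2.12], [-1.47, 1.34], [0.16, 2.42], [-1.27, 4.41], [0.06, 2.06], [-2.6, 2.6]. Speed limits (rad/s): [2.22, 2.22, 2.79, 2.79, 3.14, 3.14, 3.14].

### API

Orientations are given as a rotation vector (axis times angle).
In Python, from bench import manip, camera, spotter gives the robot as it stands.
- The arm moves only by the shell command python3 -m handwheel 'ROWS'. ROWS is JSON, a list of rows, each an object of numbers: "claw": the finger opening in cm, from 0 to 8.7; "dx", "dy", "dz": the shift along the tool's x, y, z in cm; "wx", "wy", "wz": the turn, a rotation vector about the tool's x, y, z in rad. In form: [{"claw": .., "dx": .., "dy": .., "dz": .., "wx": .., "wy": .., "wz": ..}, ...]. A call has 1 to 20 rows; each row is the pose to reach, as a shift and turn from the pose commanded when the call began, along the tool's axes at that moment; what a row does not reach only later rows make up. A row lasts 1/10 s, in which the tool goes at most 50 mm and 8.59 degrees, less where a joint would pass 70% of its speed; a pose out of reach is approached as far as the arm can. A call with a gripper value outside its range is refused whole. The fingers move at their own pace and stop on an object; the grip force is fixed at half the most. Time passes only in rows, so rows that repeat a pose let the fingers close. It gives the time, the measured TCP pose, the force, the opening and the grip force at its end, in the units of the state.
- manip.state(): the state, without advancing time (a new reading comes with each control period).
- camera(name): name is "side" or "top" or "wrist"; returns a dict with "frame" (384x512x3 uint8, red, green, blue), "vfov" (degrees; the focal length in pixels is half the picture's height over the tangent of half this angle, whatever the lens; pixels are square), "cx", "cy" (the principal point, pixels), "k1" (the pictures are not rectified: a ray, as slopes to the right and down, at radius r is drawn at 1 + k1 r^2 times it, then the intrinsics apply), "R" (3x3) and "t" (3): a world point X has camera coordinates R X + t. Camera axes: x right, y down, z forward; pixel columns grow to the right and rows downward; lengths in m; the calibration is good to about 2 mm. A picture is of the moment at which its call begins. There is no depth.
- manip.sign_off(): hands the job in; it is judged then, once.
Trained networks look in the newest picture that a camera, given by its name, has taken for a name from the list of things; names that differ only in an ending like _2 or _b are one class to them, and where a whole thing is asked for, a point or a joint stands for the part that bears it (a point fixed in the world has none). Each returns a list of dicts, best first, with "conf" (0 to 1); they miss things now and then, are a little off and sometimes report something else, mostly with a low value. They report only what shows in the picture. A call takes as long as a camera call.
- spotter.spot_in(thing, camera): "pixel" ([column, row] in pixels, amid what is visible of it).
The state is a dict: "time": time; "qpos": joint angles; "joint_velocities": joint speeds; "joint_torque": joint torques, N m; "ee_pos": TCP position; "eef_rot": TCP orientation; "force": force on the tool from outside, world axes, zero at the start; "torque": the same for the moment, N m; "finger_gap": opening from 0.0 (shut) to 1.0 (fully open); "finger_force": force on a finger pad.
Only numpy, scipy, OpenCV 4.12 (cv2) and the standard library are available. Lean on these libraries where they do the work, as an engineer would, in place of code of your own. Each camera call takes 0.05 s, during which the arm holds its last target. There are 200 camera calls.

### The job

The green circuit board is held in its channel by a yellow clamp bar that is locked down. Press the red key down and turn it back and forth until it catches in the lock, then turn it counter-clockwise (seen from above) until the bar springs up. Then slide the board, by its white grip block, out from beneath the raised bar along the channel until it meets the stop at the right-hand end, and let go; leave the loose things around the fixture where they are.

Things in the scene. Friction and masses are not known exactly. Their poses are not given: they have to be found in the camera images.
- fixture: Grey fixture fixed to the bench: plate 185 x 260 x 12 mm (x -105 to +80, y -145 to +115). Origin: on the bench under the middle of the channel's width; at yaw 0 x points away from the robot, y left, z up. A channel 64 mm wide runs along y between rails 24 mm high, stops at y = -136 and +96. The clamp bar crosses it at y = +55, the blue lock housing stands on its near side.
- lock_top (a point): Centre of the top of the steel lock barrel (39 mm diameter, top 72 mm above the bench) on the blue housing: at x = -74, y = +55 mm in the fixture's frame, on the vertical axis about which the key turns. The key stands in it and cannot be taken out.
- channel_stop (a point): Middle of the stop at the channel's right-hand end (the fixture's -y end, on the right), on the channel floor, 12 mm above the bench. The board's origin is 65 mm from it when the board touches it, the middle of the board's grip block 10 mm.
- key_grip (a point): Middle of the key's red handle, on the turning axis; it moves and turns with the key. The handle is an upright plate, 30 mm wide along this point's x, 10 mm thick along its y, 34 mm high (17 mm above and below this point). With the key up this point is 107 mm above the bench; pressed, it comes down by key_depth.
- key_turn (a joint): Turn of the key, rad, + counter-clockwise from above, stops at -0.60 and +0.95; 0: handle plate along the fixture's x. It starts at 0.15 to 0.45 and turns freely until it catches. The unseen slot waits at some angle from -0.40 to 0 and takes the pressed key within 0.1 rad. Once caught the key carries the lock along (0.1 N m, play 0.1 rad); at 0.85 or more counter-clockwise the bar is let go.
- key_depth (a joint): How far the key is pressed down, m: 0 up, 0.009 at its lower stop. Pressing meets a spring, 2.5 N rising to 5 N, while it has not caught; the spring lifts it again if let go. Held down 0.004 or more while being turned, it catches by itself on meeting the slot; the spring force then vanishes and the key stays down if let go.
- clamp_bar (a joint): Angle of the yellow clamp bar, rad: below 0.05 while locked down, 1.4 fully up. When the lock lets go, a damped spring lifts it within about 2 s, away from the robot about its hinge on the channel's far side (fixture x = +55 mm, 51 mm above the bench), and holds it up. Bar 106 mm long, 26 mm wide, its top 56 mm above the bench when down.
- clamp_bar_end (a point): Free end of the clamp bar, at the middle of its thickness: next to the lock barrel when down.
- board: Green circuit board, 60 (x) x 130 (y) x 5 mm, 0.1 to 0.2 kg, loose in the channel. Origin: middle of its underside; axes as the fixture's. It starts at about y = +30 mm in the fixture's frame; against the stop at the right-hand end it is at y = -71 mm. A black relay 22 mm high on it (board y = +50) stands behind the bar, so it cannot slide out while the bar is down.
- board_grip (a point): In the board's white grip block, 10 mm below its top. The block is 14 mm (board x) by 20 mm (board y), its top 50 mm above the board's underside, 62 mm above the bench; it stands at the board's -y end, at board x = 0, y = -55 mm, clear of the bar.
- capacitor: Loose dark blue capacitor, 25 x 35 x 25 mm, to the left of the fixture; bystander, origin on its underside.
- relay: Loose black relay, 13 x 29 x 20 mm, to the left of the fixture; bystander, origin on its underside.
- red_pot: Loose round red pot, 57 mm diameter, 28 mm high, to the right of the fixture; bystander, origin on its underside.

How it is judged:
By the outcome, as a careful person would: the job done as asked, in the order asked, and still so for the second after the job is handed in, with the robot touching nothing.
It also fails if it takes over 48 s, if anything falls off the work surface, if the arm or the gripper's body presses on something with over 40 N, if the wrist force passes 120 N, or if a joint passes its speed limit or range.

## Working session

There is one attempt and no reset: what is moved stays moved. The work goes in short steps, Python scripts to look and compute and a shell command to move; the robot and the scene stay as the last step left them, time stands still between calls to the robot, and variables do not carry over. Pictures are saved under pics/ and viewed, at most 10 in all, crops included, and the job is handed in when it is done.

```bash
ls; mkdir -p pics
cat > h.py <<'E'
import numpy as np, cv2
from bench import manip, camera, spotter
from scipy.spatial.transform import Rotation as Ro
def K(c):
    h=c["frame"].shape[0]; f=h/2/np.tan(np.radians(c["vfov"])/2)
    return np.array([[f,0,c["cx"]],[0,f,c["cy"]],[0,0,1.]]), np.array([c["k1"],0,0,0,0.])
def proj(c,P):
    k,d=K(c); R=np.array(c["R"]);t=np.array(c["t"],float)
    return cv2.projectPoints(np.asarray(P,float).reshape(-1,1,3),cv2.Rodrigues(R)[0],t,k,d)[0].reshape(-1,2)
def ray(c,px):
    k,d=K(c); u=cv2.undistortPoints(np.array([[px]],float),k,d).ravel()
    R=np.array(c["R"]);t=np.array(c["t"],float)
    return -R.T@t, R.T@np.array([u[0],u[1],1])
def onz(c,px,z):
    o,v=ray(c,px); return o+v*(z-o[2])/v[2]
def tri(obs):
    A=np.zeros((3,3));b=np.zeros(3)
    for c,px in obs:
        o,v=ray(c,px); v=v/np.linalg.norm(v);M=np.eye(3)-np.outer(v,v);A+=M;b+=M@o
    return np.linalg.solve(A,b)
def save(c,n): cv2.imwrite("pics/"+n,c["frame"][:,:,::-1])
E
python3 - <<'E'
from h import *
s=manip.state(); print(s["time"],s["ee_pos"],s["eef_rot"],s["finger_gap"])
C={n:camera(n) for n in("side","top")}
for n in C:
    save(C[n],n+"1.png"); c=C[n]; print(n,-np.array(c["R"]).T@c["t"],c["vfov"],c["k1"])
for th in["fixture","lock_top","key_grip","clamp_bar_end","clamp_bar","board","board_grip","capacitor","relay","red_pot","channel_stop"]:
    for n in C:
        try: print(th,n,[(np.round(r["pixel"]).tolist(),round(r["conf"],2)) for r in spotter.spot_in(th,n)[:3]])
        except Exception as e: print(th,n,e)
E
```

```text
pics
0.0 [ 0.17067173 -0.60084545  0.22174383] [-3.11017449e+00 -4.33183713e-01  4.26461030e-04] 0.9993509901052293
side [0.05755827 0.74391121 0.61560902] 46.12843710515054 -0.15790406575226118
top [ 0.56512021 -0.06396017  1.30415544] 42.72424676090666 -0.21389464980170894
fixture side [([248.0, 240.0], 0.61)]
fixture top [([243.0, 199.0], 0.71), ([200.0, 217.0], 0.58)]
lock_top side [([246.0, 243.0], 0.96)]
lock_top top [([242.0, 201.0], 0.58)]
key_grip side [([223.0, 236.0], 0.73), ([248.0, 226.0], 0.66)]
key_grip top [([200.0, 216.0], 0.5)]
clamp_bar_end side [([224.0, 238.0], 0.72)]
clamp_bar_end top [([204.0, 184.0], 0.74), ([244.0, 198.0], 0.23)]
clamp_bar side [([221.0, 237.0], 0.73), ([223.0, 248.0], 0.37)]
clamp_bar top [([206.0, 183.0], 0.86), ([242.0, 199.0], 0.63)]
board side [([218.0, 251.0], 0.69)]
board top [([222.0, 191.0], 0.7), ([354.0, 169.0], 0.27)]
board_grip side [([221.0, 250.0], 0.55)]
board_grip top [([221.0, 192.0], 0.8)]
capacitor side [([221.0, 299.0], 0.6), ([250.0, 227.0], 0.5)]
capacitor top [([153.0, 229.0], 0.49)]
relay side []
relay top [([156.0, 192.0], 0.44)]
red_pot side [([286.0, 183.0], 0.85)]
red_pot top [([354.0, 169.0], 0.87)]
channel_stop side [([248.0, 243.0], 0.79)]
channel_stop top [([242.0, 200.0], 0.94)]
```

Run:
```python
import cv2
a=cv2.imread("pics/top1.png")[130:260,120:390]; cv2.imwrite("pics/top1c.png",cv2.resize(a,None,fx=2.9,fy=2.9,interpolation=cv2.INTER_CUBIC))
b=cv2.imread("pics/side1.png")[150:320,150:350]; cv2.imwrite("pics/side1c.png",cv2.resize(b,None,fx=3.5,fy=3.5,interpolation=cv2.INTER_CUBIC))
```

```text
(no output)
```

View pics/top1c.png

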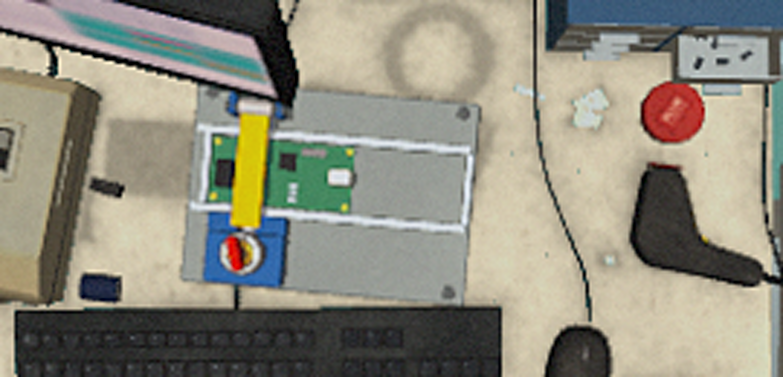

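View pics/side1c.png

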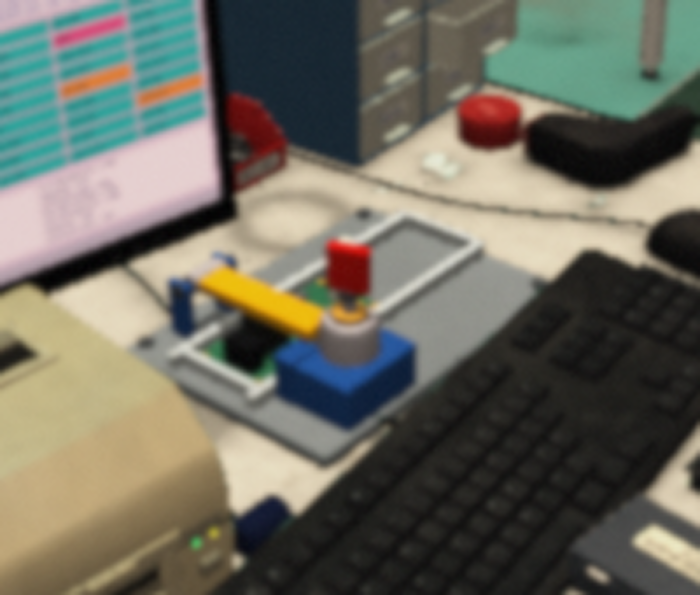

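The top view shows the fixture yawed by a few degrees, with the key at about (202,216), the white grip block at (237,191), and plate corners at about (285,167), (280,234) and (182,226). In the side view the red handle is at about (249,226). The spotter was wrong on several things, so I'll fit the pose from colour blobs.

Run:
```python
from h import *
from scipy.optimize import least_squares
C={n:camera(n) for n in("side","top")}
def blob(c,f,roi):
    x0,x1,y0,y1=roi; im=c["frame"]; hsv=cv2.cvtColor(im,cv2.COLOR_RGB2HSV).astype(int)
    m=np.zeros(im.shape[:2],bool); m[y0:y1,x0:x1]=f(hsv)[y0:y1,x0:x1]
    n,l,st,ce=cv2.connectedComponentsWithStats(m.astype(np.uint8)); i=1+np.argmax(st[1:,4]); ys,xs=np.where(l==i)
    return ce[i],st[i],np.c_[xs,ys]
red=lambda h:((h[...,0]<8)|(h[...,0]>172))&(h[...,1]>150)&(h[...,2]>90)
yel=lambda h:(abs(h[...,0]-24)<6)&(h[...,1]>170)&(h[...,2]>120)
wht=lambda h:(h[...,1]<40)&(h[...,2]>185)
rt=blob(C["top"],red,(185,220,200,235)); rs=blob(C["side"],red,(230,270,205,245))
print("red",rt[:2],rs[:2]); kg=tri([(C["top"],rt[0]),(C["side"],rs[0])]); print("key",kg)
yt=blob(C["top"],yel,(190,225,160,215)); 
wt=blob(C["top"],wht,(228,246,184,198)); print("y",yt[:2],"w",wt[:2])
crop=lambda u,v:np.array([120+u/2.9,130+v/2.9])
obs=[((80,-145,12),crop(480,108)),((-105,-145,12),crop(463,303)),((-105,115,12),crop(181,278)),((2,55,56),yt[0]),((-74,55,107),None)]
def W(p,P):
    c,s=np.cos(p[2]),np.sin(p[2]); x,y,z=np.array(P)/1000; return np.array([p[0]+c*x-s*y,p[1]+s*x+c*y,z])
def res(p):
    r=[]
    for P,px in obs[:4]: r+=list(proj(C["top"],W(p,P))[0]-px)
    P=W(p,(-74,55,107)); r+=list(proj(C["side"],P)[0]-rs[0])
    return r
o=least_squares(res,[.55,-.05,0]); p=o.x; print(p,np.round(o.fun,1))
print("key",W(p,(-74,55,107)))
g=onz(C["top"],wt[0],.060); print("grip",g)
d=g[:2]-p[:2];print("grip in fixture",[np.cos(p[2])*d[0]+np.sin(p[2])*d[1],-np.sin(p[2])*d[0]+np.cos(p[2])*d[1]])
for a in np.arange(0,.5,.1)+p[2]:
    q=W(p,(-74,55,0)); print(round(a-p[2],2),[proj(C["top"],[q[0]+e*.015*np.cos(a),q[1]+e*.015*np.sin(a),.124])[0].round(1).tolist() for e in(-1,1)])
pts=rt[2]; print(cv2.PCACompute(pts.astype(np.float64),None)[1],len(pts))
```

```text
red (array([200.53658537, 216.92682927]), array([198, 212,   6,  11,  41], dtype=int32)) (array([249.1409396, 225.8590604]), array([244, 219,  12,  15, 149], dtype=int32))
key [0.55477094 0.07724731 0.10864372]
y (array([205.71317829, 188.65374677]), array([200, 169,  13,  39, 387], dtype=int32)) w (array([236.23333333, 190.56666667]), array([233, 189,   8,   5,  30], dtype=int32))
[ 0.62386669  0.01624069 -0.07549466] [ 0.4 -1.3  0.1  1.3 -0.7  0.9  0.4 -1.  -0.1  0.6]
key [0.55422573 0.07666533 0.107     ]
grip [ 0.62339402 -0.00629249  0.06      ]
grip in fixture [np.float64(0.001228194967819238), np.float64(-0.022504648437237287)]
0.0 [[199.7, 223.7], [200.8, 211.3]]
0.1 [[200.3, 223.7], [200.2, 211.3]]
0.2 [[200.9, 223.7], [199.6, 211.3]]
0.3 [[201.5, 223.6], [199.0, 211.4]]
0.4 [[202.1, 223.4], [198.4, 211.6]]
[[ 0.21218458  0.97722961]
 [ 0.97722961 -0.21218458]] 41
```

```bash
cat >> h.py <<'E'
def rows(s,P,yaw):
    "tool-frame shift (cm) and wz to reach TCP P with tool pointing down, tool x at world yaw"
    R=Ro.from_rotvec(s["eef_rot"]); G=Ro.from_euler('z',yaw)*Ro.from_euler('x',np.pi)
    return np.round(R.inv().apply(np.array(P)-s["ee_pos"])*100,2), np.round((R.inv()*G).as_rotvec(),3)
E
python3 - <<'E'
from h import *
C={n:camera(n) for n in("side","top")}
X=tri([(C["side"],(158.6,232.9)),(C["top"],(153.4,159.3))]); print("box far corner",X,[proj(C[n],X)[0] for n in C])
for z in(.1,.15,.2): print(z,[onz(C["top"],p,z)[:2].round(3) for p in((153.4,159.3),(141,233))])
print([onz(C["top"],(120+u/2.9,130+v/2.9),.1)[:2].round(3) for u,v in((290,100),(270,97))])
s=manip.state(); print(s["time"],s["qpos"],rows(s,(.5545,.0770,.19),.23))
E
```

```text
box far corner [0.69900116 0.20180103 0.10162944] [array([160.10597034, 233.0972049 ]), array([152.53668808, 158.32827576])]
0.1 [array([0.697, 0.2  ]), array([0.513, 0.227])]
0.15 [array([0.691, 0.189]), array([0.515, 0.215])]
0.2 [array([0.686, 0.178]), array([0.517, 0.203])]
[array([0.685, 0.033]), array([0.688, 0.05 ])]
1.4 [ 1.27135872  0.33221114 -0.06472433  1.46010335  0.02159425  1.34995035
 -0.0884926 ] (array([ 55.44, -54.75,   3.26]), array([ 0.   , -0.   ,  0.047]))
```

```bash
python3 -m handwheel '[{"claw":5,"dx":5,"dy":-5,"dz":0,"wz":0.0},{"claw":5,"dx":15,"dy":-15,"dz":0,"wz":0.0},{"claw":5,"dx":15,"dy":-15,"dz":0},{"claw":5,"dx":25,"dy":-25,"dz":0},{"claw":5,"dx":25,"dy":-25,"dz":0},{"claw":5,"dx":35,"dy":-35,"dz":0},{"claw":5,"dx":35,"dy":-35,"dz":0},{"claw":5,"dx":45,"dy":-45,"dz":0},{"claw":5,"dx":45,"dy":-45,"dz":0},{"claw":5,"dx":55.4,"dy":-54.8,"dz":0,"wz":0.05},{"claw":5,"dx":55.4,"dy":-54.8,"dz":0,"wz":0.05},{"claw":5,"dx":55.4,"dy":-54.8,"dz":0,"wz":0.05},{"claw":5,"dx":55.4,"dy":-54.8,"dz":0,"wz":0.05},{"claw":5,"dx":55.4,"dy":-54.8,"dz":0,"wz":0.05},{"claw":5,"dx":55.4,"dy":-54.8,"dz":0,"wz":0.05},{"claw":5,"dx":55.4,"dy":-54.8,"dz":0,"wz":0.05},{"claw":5,"dx":55.4,"dy":-54.8,"dz":0,"wz":0.05},{"claw":5,"dx":55.4,"dy":-54.8,"dz":0,"wz":0.05}]'
python3 - <<'E'
from h import *
C={n:camera(n) for n in("side","top","wrist")}
s=manip.state(); print(s["time"],s["qpos"].round(2) if hasattr(s["qpos"],"round") else s["qpos"],rows(s,(.5545,.0770,.15),.23))
X=tri([(C["side"],(217,211)),(C["top"],(220,164))]); print("mon",X,[proj(C[n],X)[0] for n in("side","top")])
c=C["wrist"]; save(c,"wrist1.png"); print(proj(c,[.5545,.077,.124]), -np.array(c["R"]).T@c["t"])
E
```

```text
1.55 [ 1.27  0.33 -0.06  1.46  0.02  1.35 -0.09] (array([ 55.44, -54.76,   7.25]), array([ 0.   , -0.   ,  0.047]))
mon [0.68605933 0.03266544 0.08238226] [array([215.8135053 , 210.88794863]), array([220.67737896, 164.92236632])]
[[-1391.00235534 -1418.86002354]] [ 0.23454425 -0.58285648  0.38330093]invalid input
```

View pics/wrist1.png

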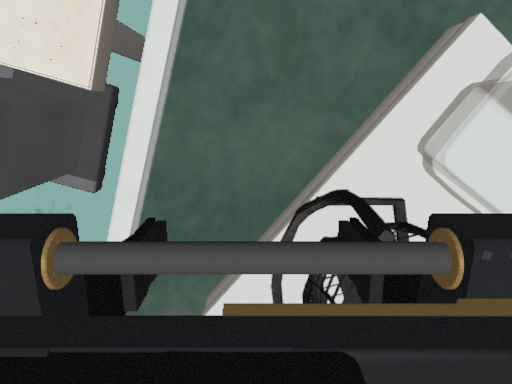

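The move was refused, so the wrist view still shows the start place: floor and the bench edge, no fixture. I'll resend with every key in each row.

```bash
python3 -m handwheel '[{"claw":5,"dx":5,"dy":-5,"dz":0,"wx":0,"wy":0,"wz":0},{"claw":5,"dx":15,"dy":-15,"dz":0,"wx":0,"wy":0,"wz":0},{"claw":5,"dx":15,"dy":-15,"dz":0,"wx":0,"wy":0,"wz":0},{"claw":5,"dx":25,"dy":-25,"dz":0,"wx":0,"wy":0,"wz":0},{"claw":5,"dx":25,"dy":-25,"dz":0,"wx":0,"wy":0,"wz":0},{"claw":5,"dx":35,"dy":-35,"dz":0,"wx":0,"wy":0,"wz":0},{"claw":5,"dx":35,"dy":-35,"dz":0,"wx":0,"wy":0,"wz":0},{"claw":5,"dx":45,"dy":-45,"dz":0,"wx":0,"wy":0,"wz":0},{"claw":5,"dx":45,"dy":-45,"dz":0,"wx":0,"wy":0,"wz":0},{"claw":5,"dx":55.4,"dy":-54.8,"dz":0,"wx":0,"wy":0,"wz":0.05},{"claw":5,"dx":55.4,"dy":-54.8,"dz":0,"wx":0,"wy":0,"wz":0.05},{"claw":5,"dx":55.4,"dy":-54.8,"dz":0,"wx":0,"wy":0,"wz":0.05},{"claw":5,"dx":55.4,"dy":-54.8,"dz":0,"wx":0,"wy":0,"wz":0.05},{"claw":5,"dx":55.4,"dy":-54.8,"dz":0,"wx":0,"wy":0,"wz":0.05},{"claw":5,"dx":55.4,"dy":-54.8,"dz":0,"wx":0,"wy":0,"wz":0.05},{"claw":5,"dx":55.4,"dy":-54.8,"dz":0,"wx":0,"wy":0,"wz":0.05},{"claw":5,"dx":55.4,"dy":-54.8,"dz":0,"wx":0,"wy":0,"wz":0.05},{"claw":5,"dx":55.4,"dy":-54.8,"dz":0,"wx":0,"wy":0,"wz":0.05}]'
python3 - <<'E'
from h import *
c=camera("wrist")
s=manip.state(); print(s["time"],np.round(s["qpos"],2),s["ee_pos"],rows(s,(.5545,.0770,.09),.23))
save(c,"wrist2.png"); print(proj(c,[.5545,.077,.124]), -np.array(c["R"]).T@c["t"])
E
```

```text
time: 3.35
ee_pos: [0.5539, 0.0777, 0.2223]
eef_rot: [-3.121, -0.357, 0.001]
force: [-0.3, -0.7, -0.2]
finger_gap: 0.577
finger_force: 0.0
3.4 [ 0.42  0.27 -0.76  1.61  0.19  1.34 -1.7 ] [0.55382861 0.07652561 0.2223727 ] (array([ 0.08, -0.04, 13.24]), array([ 0.   ,  0.   , -0.004]))
[[253.01391447 188.87624394]] [0.61853583 0.09285774 0.38294198]
```

View pics/wrist2.png

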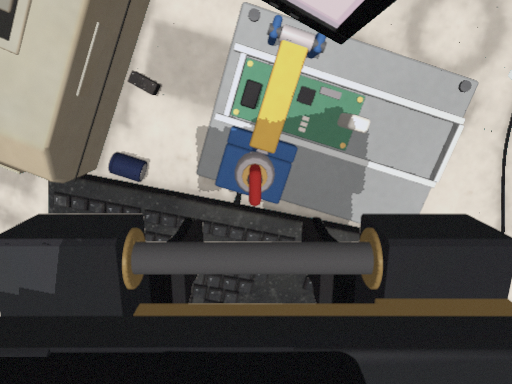

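The key handle, from (256,168) to (254,205), is upright in the wrist view, so it lines up with the tool and sits where projected (253,189). I'll descend and grip.

```bash
python3 -m handwheel '[{"claw":4,"dx":0.1,"dy":0,"dz":4,"wx":0,"wy":0,"wz":0},{"claw":4,"dx":0.1,"dy":0,"dz":8,"wx":0,"wy":0,"wz":0},{"claw":4,"dx":0.1,"dy":0,"dz":11,"wx":0,"wy":0,"wz":0},{"claw":4,"dx":0.1,"dy":0,"dz":13,"wx":0,"wy":0,"wz":0},{"claw":4,"dx":0.1,"dy":0,"dz":13.2,"wx":0,"wy":0,"wz":0},{"claw":0.5,"dx":0.1,"dy":0,"dz":13.2,"wx":0,"wy":0,"wz":0},{"claw":0.3,"dx":0.1,"dy":0,"dz":13.2,"wx":0,"wy":0,"wz":0},{"claw":0.3,"dx":0.1,"dy":0,"dz":13.2,"wx":0,"wy":0,"wz":0},{"claw":0.3,"dx":0.1,"dy":0,"dz":13.2,"wx":0,"wy":0,"wz":0},{"claw":0.3,"dx":0.1,"dy":0,"dz":13.2,"wx":0,"wy":0,"wz":0},{"claw":0.3,"dx":0.1,"dy":0,"dz":13.2,"wx":0,"wy":0,"wz":0},{"claw":0.3,"dx":0.1,"dy":0,"dz":13.2,"wx":0,"wy":0,"wz":0}]'
```

```text
time: 4.6
ee_pos: [0.5556, 0.0764, 0.091]
eef_rot: [3.12, 0.354, 0.002]
force: [1.6, -5.9, 1.9]
finger_gap: 0.11
finger_force: 34.8
```

```bash
python3 -m handwheel '[{"claw":0.3,"dx":0,"dy":0.05,"dz":0.3,"wx":0,"wy":0,"wz":0},{"claw":0.3,"dx":0,"dy":0.05,"dz":0.6,"wx":0,"wy":0,"wz":0},{"claw":0.3,"dx":0,"dy":0.05,"dz":0.8,"wx":0,"wy":0,"wz":0},{"claw":0.3,"dx":0,"dy":0.05,"dz":0.8,"wx":0,"wy":0,"wz":0}]'
```

```text
time: 5.0
ee_pos: [0.5557, 0.0764, 0.0832]
eef_rot: [3.12, 0.354, 0.002]
force: [0.8, -6.2, 7.6]
finger_gap: 0.115
finger_force: 34.9
```

```bash
python3 -m handwheel '[{"claw":0.3,"dx":0,"dy":0,"dz":0,"wx":0,"wy":0,"wz":0.1},{"claw":0.3,"dx":0,"dy":0,"dz":0,"wx":0,"wy":0,"wz":0.2},{"claw":0.3,"dx":0,"dy":0,"dz":0,"wx":0,"wy":0,"wz":0.3},{"claw":0.3,"dx":0,"dy":0,"dz":0,"wx":0,"wy":0,"wz":0.38},{"claw":0.3,"dx":0,"dy":0,"dz":0,"wx":0,"wy":0,"wz":0.46},{"claw":0.3,"dx":0,"dy":0,"dz":0,"wx":0,"wy":0,"wz":0.54},{"claw":0.3,"dx":0,"dy":0,"dz":0,"wx":0,"wy":0,"wz":0.62},{"claw":0.3,"dx":0,"dy":0,"dz":0,"wx":0,"wy":0,"wz":0.7},{"claw":0.3,"dx":0,"dy":0,"dz":0,"wx":0,"wy":0,"wz":0.77},{"claw":0.3,"dx":0,"dy":0,"dz":0,"wx":0,"wy":0,"wz":0.77},{"claw":0.3,"dx":0,"dy":0,"dz":0,"wx":0,"wy":0,"wz":0.77}]'
python3 -c "
from h import *
s=manip.state();print(s['force'],s['torque'],np.round(s['qpos'],2),rows(s,s['ee_pos'],-.0755-.5))"
```

```text
time: 6.1
ee_pos: [0.5557, 0.0759, 0.0832]
eef_rot: [3.025, -0.844, 0.002]
force: [-0.5, -7.4, 9.7]
finger_gap: 0.112
finger_force: 34.9
[-0.48687987 -7.38710237  9.7080708 ] [-1.66491478  0.10265902  0.05125295] [ 0.27  0.37 -0.58  1.77  0.23  1.07 -2.51] (array([0., 0., 0.]), array([ 0.001, -0.002,  0.031]))
```

```bash
python3 -m handwheel '[{"claw":0.3,"dx":0,"dy":0,"dz":0.05,"wx":0,"wy":0,"wz":-0.05},{"claw":0.3,"dx":0,"dy":0,"dz":0.05,"wx":0,"wy":0,"wz":-0.1},{"claw":0.3,"dx":0,"dy":0,"dz":0.05,"wx":0,"wy":0,"wz":-0.15},{"claw":0.3,"dx":0,"dy":0,"dz":0.05,"wx":0,"wy":0,"wz":-0.2},{"claw":0.3,"dx":0,"dy":0,"dz":0.05,"wx":0,"wy":0,"wz":-0.25},{"claw":0.3,"dx":0,"dy":0,"dz":0.05,"wx":0,"wy":0,"wz":-0.3},{"claw":0.3,"dx":0,"dy":0,"dz":0.05,"wx":0,"wy":0,"wz":-0.35},{"claw":0.3,"dx":0,"dy":0,"dz":0.05,"wx":0,"wy":0,"wz":-0.4},{"claw":0.3,"dx":0,"dy":0,"dz":0.05,"wx":0,"wy":0,"wz":-0.45},{"claw":0.3,"dx":0,"dy":0,"dz":0.05,"wx":0,"wy":0,"wz":-0.5},{"claw":0.3,"dx":0,"dy":0,"dz":0.05,"wx":0,"wy":0,"wz":-0.55},{"claw":0.3,"dx":0,"dy":0,"dz":0.05,"wx":0,"wy":0,"wz":-0.6}]'
python3 -c "
from h import *
s=manip.state();print(s['force'],s['torque'])
c=camera('side');save(c,'side2.png')"
```

```text
time: 7.3
ee_pos: [0.5559, 0.0762, 0.0831]
eef_rot: [3.139, 0.091, 0.002]
force: [-2.2, -7.1, 12.9]
finger_gap: 0.113
finger_force: 35.0
[-2.22461818 -7.10010573 12.94478732] [-1.44676858  0.41935099 -0.13993079]
```

```bash
python3 -m handwheel '[{"claw":0.3,"dx":0,"dy":0,"dz":-0.15,"wx":0,"wy":0,"wz":0},{"claw":0.3,"dx":0,"dy":0,"dz":-0.15,"wx":0,"wy":0,"wz":-0.05},{"claw":0.3,"dx":0,"dy":0,"dz":-0.15,"wx":0,"wy":0,"wz":-0.05}]'
python3 -c "
from h import *
s=manip.state();print(s['force'],s['torque'])"
```

```text
time: 7.65
ee_pos: [0.5556, 0.0762, 0.0835]
eef_rot: [3.136, 0.169, 0.001]
force: [3.2, -6.0, 1.7]
finger_gap: 0.115
finger_force: 34.8
[ 3.22755708 -5.97156962  1.71018956] [-1.21724875 -0.57957971 -0.04419205]
```

The spring force has gone, so the key has caught. Now I'll turn it counter-clockwise.

```bash
python3 -m handwheel '[{"claw":0.3,"dx":0,"dy":0,"dz":0.05,"wx":0,"wy":0,"wz":-0.08},{"claw":0.3,"dx":0,"dy":0,"dz":0.05,"wx":0,"wy":0,"wz":-0.16},{"claw":0.3,"dx":0,"dy":0,"dz":0.05,"wx":0,"wy":0,"wz":-0.24},{"claw":0.3,"dx":0,"dy":0,"dz":0.05,"wx":0,"wy":0,"wz":-0.32},{"claw":0.3,"dx":0,"dy":0,"dz":0.05,"wx":0,"wy":0,"wz":-0.4},{"claw":0.3,"dx":0,"dy":0,"dz":0.05,"wx":0,"wy":0,"wz":-0.48},{"claw":0.3,"dx":0,"dy":0,"dz":0.05,"wx":0,"wy":0,"wz":-0.56},{"claw":0.3,"dx":0,"dy":0,"dz":0.05,"wx":0,"wy":0,"wz":-0.64},{"claw":0.3,"dx":0,"dy":0,"dz":0.05,"wx":0,"wy":0,"wz":-0.7},{"claw":0.3,"dx":0,"dy":0,"dz":0.05,"wx":0,"wy":0,"wz":-0.75},{"claw":0.3,"dx":0,"dy":0,"dz":0.05,"wx":0,"wy":0,"wz":-0.77},{"claw":0.3,"dx":0,"dy":0,"dz":0.05,"wx":0,"wy":0,"wz":-0.77},{"claw":0.3,"dx":0,"dy":0,"dz":0.05,"wx":0,"wy":0,"wz":-0.77},{"claw":0.3,"dx":0,"dy":0,"dz":0.05,"wx":0,"wy":0,"wz":-0.77},{"claw":0.3,"dx":0,"dy":0,"dz":0.05,"wx":0,"wy":0,"wz":-0.77},{"claw":0.3,"dx":0,"dy":0,"dz":0.05,"wx":0,"wy":0,"wz":-0.77},{"claw":0.3,"dx":0,"dy":0,"dz":0.05,"wx":0,"wy":0,"wz":-0.77},{"claw":0.3,"dx":0,"dy":0,"dz":0.05,"wx":0,"wy":0,"wz":-0.77}]'
python3 - <<'E'
from h import *
s=manip.state();print(s['force'],s['torque'])
a=camera('side');w=camera('wrist')
cv2.imwrite("pics/m1.png",cv2.cvtColor(np.hstack([cv2.resize(a["frame"][130:300,130:330],(400,340)),cv2.resize(w["frame"],(400,340))]),cv2.COLOR_RGB2BGR))
E
```

```text
time: 9.45
ee_pos: [0.5554, 0.0766, 0.0833]
eef_rot: [2.844, 1.332, 0.001]
force: [1.8, -4.5, 3.7]
finger_gap: 0.115
finger_force: 34.8
[ 1.82224116 -4.530351    3.74819681] [-1.16545037 -0.35775656 -0.02286818]
```

View pics/m1.png

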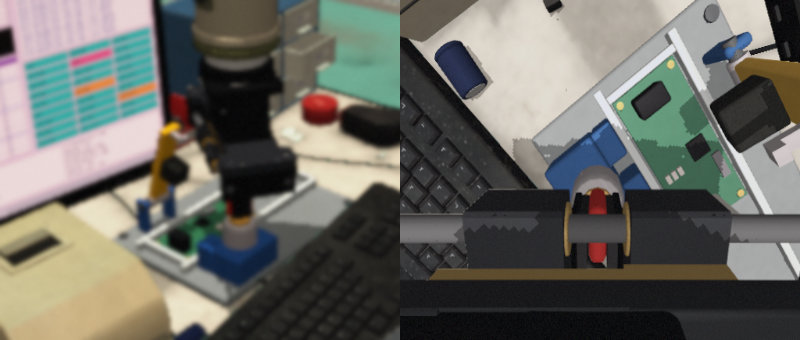

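The bar stands up in the side picture, at (165,160). I'll release the key, lift, and go over the grip block.

```bash
python3 -m handwheel '[{"claw":4,"dx":0,"dy":0,"dz":0,"wx":0,"wy":0,"wz":0},{"claw":4,"dx":0,"dy":0,"dz":0,"wx":0,"wy":0,"wz":0},{"claw":4,"dx":0,"dy":0,"dz":0,"wx":0,"wy":0,"wz":0},{"claw":4,"dx":0,"dy":0,"dz":-3,"wx":0,"wy":0,"wz":0},{"claw":4,"dx":0,"dy":0,"dz":-7,"wx":0,"wy":0,"wz":0},{"claw":4,"dx":0,"dy":0,"dz":-11.7,"wx":0,"wy":0,"wz":0},{"claw":4,"dx":-0.5,"dy":3,"dz":-11.7,"wx":0,"wy":0,"wz":0.15},{"claw":4,"dx":-1,"dy":6,"dz":-11.7,"wx":0,"wy":0,"wz":0.3},{"claw":4,"dx":-1.5,"dy":9,"dz":-11.7,"wx":0,"wy":0,"wz":0.45},{"claw":4,"dx":-2,"dy":10.5,"dz":-11.7,"wx":0,"wy":0,"wz":0.6},{"claw":4,"dx":-2,"dy":10.5,"dz":-11.7,"wx":0,"wy":0,"wz":0.75},{"claw":4,"dx":-2,"dy":10.5,"dz":-11.7,"wx":0,"wy":0,"wz":0.9},{"claw":4,"dx":-2,"dy":10.5,"dz":-11.7,"wx":0,"wy":0,"wz":0.95},{"claw":4,"dx":-2,"dy":10.5,"dz":-11.7,"wx":0,"wy":0,"wz":0.95},{"claw":4,"dx":-2,"dy":10.5,"dz":-11.7,"wx":0,"wy":0,"wz":0.95}]'
python3 - <<'E'
from h import *
s=manip.state();print(s['force'],s['ee_pos'],np.round(s['qpos'],2))
w=camera('wrist');save(w,"wrist3.png")
print(proj(w,[[.6234,-.0063,.062]]))
for th in("board_grip","clamp_bar_end"): print(th,[(np.round(r["pixel"]).tolist(),round(r["conf"],2)) for r in spotter.spot_in(th,"wrist")[:3]])
hsv=cv2.cvtColor(w["frame"],cv2.COLOR_RGB2HSV).astype(int)
E
```

```text
time: 11.05
ee_pos: [0.6229, -0.0051, 0.1997]
eef_rot: [-3.139, 0.111, 0.001]
force: [-0.3, -0.2, -0.3]
finger_gap: 0.46
finger_force: 0.0
[-0.3275026  -0.20248134 -0.27691118] [ 0.62285655 -0.00514477  0.19970699] [ 0.44  0.42 -0.66  1.47  0.26  1.34 -1.88]
[[253.02513846 177.93056348]]
board_grip [([210.0, 168.0], 0.95)]
clamp_bar_end [([146.0, 145.0], 0.73)]
```

View pics/wrist3.png

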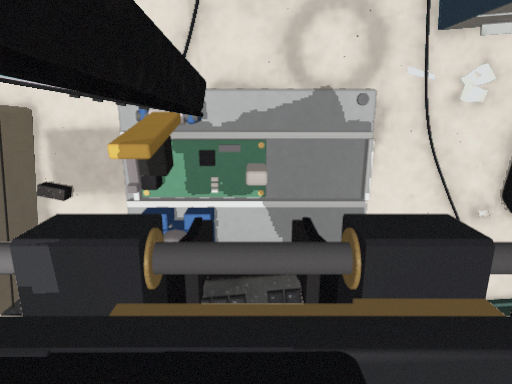

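The wrist view shows the board under the raised bar, with the block at about (257,176). With the gripper body lying along y it would sit tight between the key and the bar. So I'll grip across x instead, leaning the hand 20° toward -y.

```bash
cat >> h.py <<'E'
def rows2(s,P,yaw,tilt):
    R=Ro.from_rotvec(s["eef_rot"]); G=Ro.from_euler('z',yaw)*Ro.from_euler('y',-tilt)*Ro.from_euler('x',np.pi)
    return np.round(R.inv().apply(np.array(P)-s["ee_pos"])*100,2), np.round((R.inv()*G).as_rotvec(),3)
E
python3 - <<'E'
from h import *
w=camera('wrist'); print(onz(w,(257,178),.062))
s=manip.state()
# grasp point 19 mm behind TCP should be at block: TCP shifted along tool z
for z in(.16,.044):
    P=np.array([.6234+.0005,-.0075+.0065,z]); print(rows2(s,P,1.495,.35))
E
```

```text
[ 0.62314097 -0.01013753  0.062     ]
(array([ 0.06, -0.45,  3.99]), array([ 0.274,  0.275, -1.55 ]))
(array([ 0.06, -0.45, 15.59]), array([ 0.274,  0.275, -1.55 ]))
```

```bash
python3 -m handwheel '[{"claw":4.5,"dx":0.1,"dy":-0.3,"dz":2,"wx":0.03,"wy":0.03,"wz":-0.15},{"claw":4.5,"dx":0.1,"dy":-0.3,"dz":3,"wx":0.05,"wy":0.05,"wz":-0.3},{"claw":4.5,"dx":0.1,"dy":-0.3,"dz":4,"wx":0.08,"wy":0.08,"wz":-0.45},{"claw":4.5,"dx":0.1,"dy":-0.3,"dz":4,"wx":0.11,"wy":0.11,"wz":-0.6},{"claw":4.5,"dx":0.1,"dy":-0.3,"dz":4,"wx":0.13,"wy":0.13,"wz":-0.75},{"claw":4.5,"dx":0.1,"dy":-0.3,"dz":4,"wx":0.16,"wy":0.16,"wz":-0.9},{"claw":4.5,"dx":0.1,"dy":-0.3,"dz":4,"wx":0.19,"wy":0.19,"wz":-1.05},{"claw":4.5,"dx":0.1,"dy":-0.3,"dz":4,"wx":0.21,"wy":0.21,"wz":-1.2},{"claw":4.5,"dx":0.1,"dy":-0.3,"dz":4,"wx":0.24,"wy":0.24,"wz":-1.35},{"claw":4.5,"dx":0.1,"dy":-0.3,"dz":4,"wx":0.26,"wy":0.26,"wz":-1.48},{"claw":4.5,"dx":0.1,"dy":-0.3,"dz":4,"wx":0.274,"wy":0.275,"wz":-1.55},{"claw":4.5,"dx":0.1,"dy":-0.3,"dz":4,"wx":0.274,"wy":0.275,"wz":-1.55},{"claw":4.5,"dx":0.1,"dy":-0.3,"dz":4,"wx":0.274,"wy":0.275,"wz":-1.55},{"claw":4.5,"dx":0.1,"dy":-0.3,"dz":4,"wx":0.274,"wy":0.275,"wz":-1.55}]'
python3 - <<'E'
from h import *
s=manip.state();print(s['force'],s['ee_pos'],np.round(s['qpos'],2),rows2(s,(.6239,-.002,.044),1.495,.35))
E
```

```text
time: 12.65
ee_pos: [0.6241, -0.0021, 0.1603]
eef_rot: [-2.115, -1.956, -0.373]
force: [0.9, 0.1, -0.5]
finger_gap: 0.516
finger_force: 0.0
[ 0.93851911  0.08827997 -0.54430602] [ 0.62414152 -0.00210431  0.16027007] [ 0.86  0.61 -1.03  1.52  0.18  1.23 -0.2 ] (array([-3.97, -0.02, 10.93]), array([ 0.001,  0.001, -0.002]))
```

```bash
python3 -m handwheel '[{"claw":4.5,"dx":-1.3,"dy":0,"dz":3.6,"wx":0,"wy":0,"wz":0},{"claw":4.5,"dx":-2.6,"dy":0,"dz":7.2,"wx":0,"wy":0,"wz":0},{"claw":4.5,"dx":-3.4,"dy":0,"dz":9.4,"wx":0,"wy":0,"wz":0},{"claw":4.5,"dx":-3.9,"dy":0,"dz":10.7,"wx":0,"wy":0,"wz":0},{"claw":4.5,"dx":-4,"dy":0,"dz":10.9,"wx":0,"wy":0,"wz":0},{"claw":4.5,"dx":-4,"dy":0,"dz":10.9,"wx":0,"wy":0,"wz":0},{"claw":0.6,"dx":-4,"dy":0,"dz":10.9,"wx":0,"wy":0,"wz":0},{"claw":0.6,"dx":-4,"dy":0,"dz":10.9,"wx":0,"wy":0,"wz":0},{"claw":0.6,"dx":-4,"dy":0,"dz":10.9,"wx":0,"wy":0,"wz":0},{"claw":0.6,"dx":-4,"dy":0,"dz":10.9,"wx":0,"wy":0,"wz":0},{"claw":0.6,"dx":-4,"dy":0,"dz":10.9,"wx":0,"wy":0,"wz":0}]'
python3 - <<'E'
from h import *
s=manip.state();print(s['force'],s['ee_pos'])
S=camera('side');w=camera('wrist')
print([(n,[(np.round(r["pixel"]).tolist(),round(r["conf"],2)) for r in spotter.spot_in("board_grip",n)[:2]]) for n in("side","wrist")])
cv2.imwrite("pics/m2.png",cv2.cvtColor(np.hstack([cv2.resize(S["frame"][130:300,130:330],(400,340)),cv2.resize(w["frame"],(400,340))]),cv2.COLOR_RGB2BGR))
print(rows2(s,s["ee_pos"]+.093*np.array([np.sin(-.0755),-np.cos(-.0755),0]),1.495,.35))
E
```

```text
time: 13.75
ee_pos: [0.6243, -0.0028, 0.0442]
eef_rot: [-2.113, -1.958, -0.374]
force: [0.3, -0.0, 2.3]
finger_gap: 0.161
finger_force: 30.0
[ 0.28141157 -0.01017734  2.26310185] [ 0.62426245 -0.00281585  0.04416385]
[('side', [([227.0, 246.0], 0.88)]), ('wrist', [([249.0, 140.0], 0.73)])]
(array([-8.74,  0.01, -3.19]), array([ 0.001,  0.   , -0.001]))
```

View pics/m2.png

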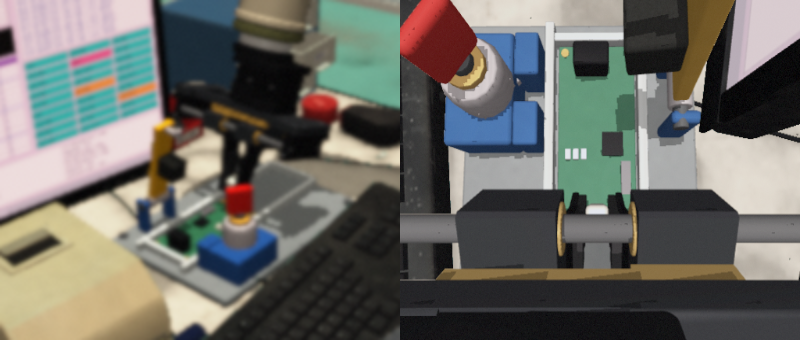

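The block is gripped at 14 mm and the bar is clear of the hand. Sliding the board toward the stop.

```bash
python3 -m handwheel '[{"claw":0.6,"dx":-0.7,"dy":0,"dz":-0.25,"wx":0,"wy":0,"wz":0},{"claw":0.6,"dx":-1.7,"dy":0,"dz":-0.62,"wx":0,"wy":0,"wz":0},{"claw":0.6,"dx":-2.7,"dy":0,"dz":-0.99,"wx":0,"wy":0,"wz":0},{"claw":0.6,"dx":-3.7,"dy":0,"dz":-1.35,"wx":0,"wy":0,"wz":0},{"claw":0.6,"dx":-4.7,"dy":0,"dz":-1.72,"wx":0,"wy":0,"wz":0},{"claw":0.6,"dx":-5.7,"dy":0,"dz":-2.08,"wx":0,"wy":0,"wz":0},{"claw":0.6,"dx":-6.7,"dy":0,"dz":-2.45,"wx":0,"wy":0,"wz":0},{"claw":0.6,"dx":-7.7,"dy":0,"dz":-2.81,"wx":0,"wy":0,"wz":0},{"claw":0.6,"dx":-8.4,"dy":0,"dz":-3.07,"wx":0,"wy":0,"wz":0},{"claw":0.6,"dx":-8.7,"dy":0,"dz":-3.18,"wx":0,"wy":0,"wz":0},{"claw":0.6,"dx":-8.7,"dy":0,"dz":-3.18,"wx":0,"wy":0,"wz":0}]'
python3 -c "
from h import *
s=manip.state();print(s['force'],s['torque'],s['ee_pos'])"
```

```text
time: 15.05
ee_pos: [0.6172, -0.0964, 0.0441]
eef_rot: [-2.115, -1.957, -0.374]
force: [-0.4, -1.7, 6.3]
finger_gap: 0.158
finger_force: 30.0
[-0.39335224 -1.71724672  6.32003744] [-0.12130886  0.11872217  0.08108832] [ 0.61724709 -0.09643377  0.04411397]
```

```bash
python3 -m handwheel '[{"claw":0.6,"dx":-0.19,"dy":0,"dz":-0.07,"wx":0,"wy":0,"wz":0},{"claw":0.6,"dx":-0.38,"dy":0,"dz":-0.13,"wx":0,"wy":0,"wz":0},{"claw":0.6,"dx":-0.56,"dy":0,"dz":-0.19,"wx":0,"wy":0,"wz":0},{"claw":0.6,"dx":-0.75,"dy":0,"dz":-0.26,"wx":0,"wy":0,"wz":0},{"claw":0.6,"dx":-0.75,"dy":0,"dz":-0.26,"wx":0,"wy":0,"wz":0},{"claw":0.6,"dx":-0.75,"dy":0,"dz":-0.26,"wx":0,"wy":0,"wz":0}]'
```

```text
time: 15.65
ee_pos: [0.6166, -0.1031, 0.0441]
eef_rot: [-2.113, -1.958, -0.374]
force: [-0.3, 2.3, 6.2]
finger_gap: 0.159
finger_force: 30.0
```

```bash
python3 -m handwheel '[{"claw":0.6,"dx":-0.14,"dy":0,"dz":-0.05,"wx":0,"wy":0,"wz":0},{"claw":0.6,"dx":-0.28,"dy":0,"dz":-0.1,"wx":0,"wy":0,"wz":0},{"claw":0.6,"dx":-0.28,"dy":0,"dz":-0.1,"wx":0,"wy":0,"wz":0},{"claw":0.6,"dx":-0.28,"dy":0,"dz":-0.1,"wx":0,"wy":0,"wz":0}]'
python3 -c "
from h import *
s=manip.state();print(s['force'],s['torque'],s['ee_pos'])"
```

```text
time: 16.05
ee_pos: [0.6165, -0.1042, 0.0442]
eef_rot: [-2.11, -1.958, -0.376]
force: [0.9, 6.7, 4.4]
finger_gap: 0.159
finger_force: 30.0
[0.87434614 6.74447516 4.4210726 ] [ 1.47368224 -0.42156906 -0.05548299] [ 0.61649421 -0.10415858  0.04419631]
```

```bash
python3 -m handwheel '[{"claw":0.6,"dx":-0.1,"dy":0,"dz":-0.03,"wx":0,"wy":0,"wz":0},{"claw":0.6,"dx":-0.1,"dy":0,"dz":-0.03,"wx":0,"wy":0,"wz":0},{"claw":4.5,"dx":-0.1,"dy":0,"dz":-0.03,"wx":0,"wy":0,"wz":0},{"claw":4.5,"dx":-0.1,"dy":0,"dz":-0.03,"wx":0,"wy":0,"wz":0},{"claw":4.5,"dx":-0.1,"dy":0,"dz":-0.03,"wx":0,"wy":0,"wz":0},{"claw":4.5,"dx":-0.1,"dy":0,"dz":-0.03,"wx":0,"wy":0,"wz":0},{"claw":4.5,"dx":0.7,"dy":0,"dz":-2,"wx":0,"wy":0,"wz":0},{"claw":4.5,"dx":2,"dy":0,"dz":-5.5,"wx":0,"wy":0,"wz":0},{"claw":4.5,"dx":3.5,"dy":0,"dz":-9.6,"wx":0,"wy":0,"wz":0},{"claw":4.5,"dx":5,"dy":0,"dz":-13.7,"wx":0,"wy":0,"wz":0},{"claw":4.5,"dx":5,"dy":0,"dz":-13.7,"wx":0,"wy":0,"wz":0},{"claw":4.5,"dx":5,"dy":0,"dz":-13.7,"wx":0,"wy":0,"wz":0}]'
python3 - <<'E'
from h import *
s=manip.state();print(s['force'],s['ee_pos'])
t=camera('top');w=camera('wrist')
cv2.imwrite("pics/m3.png",cv2.cvtColor(np.hstack([cv2.resize(t["frame"][130:260,120:320],(400,260)),cv2.resize(w["frame"],(400,260),interpolation=cv2.INTER_AREA)]),cv2.COLOR_RGB2BGR))
save(w,"wrist4.png")
E
```

```text
time: 17.25
ee_pos: [0.6166, -0.1065, 0.1903]
eef_rot: [-2.115, -1.959, -0.374]
force: [-0.5, 0.0, -0.8]
finger_gap: 0.517
finger_force: 0.0
[-5.13397093e-01  3.44068320e-04 -8.18751251e-01] [ 0.61657817 -0.10647791  0.19029201]
```

View pics/m3.png

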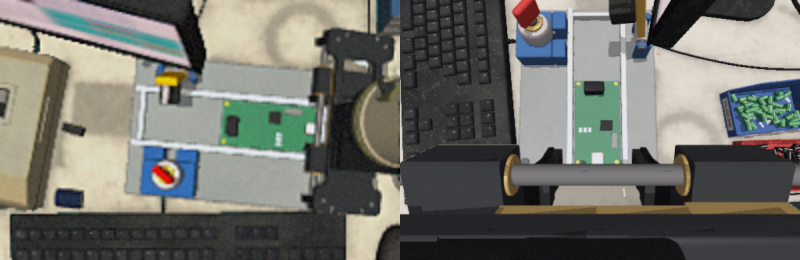

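View pics/wrist4.png

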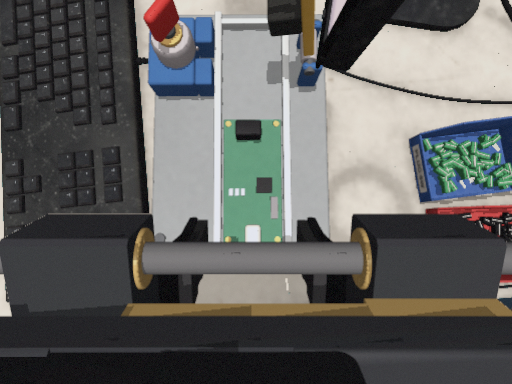

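```bash
python3 -m handwheel '[{"claw":4.5,"dx":0,"dy":-3,"dz":-2,"wx":0,"wy":0,"wz":0},{"claw":4.5,"dx":0,"dy":-7,"dz":-4,"wx":0,"wy":0,"wz":0},{"claw":4.5,"dx":0,"dy":-11,"dz":-4,"wx":0,"wy":0,"wz":0},{"claw":4.5,"dx":0,"dy":-15,"dz":-4,"wx":0,"wy":0,"wz":0},{"claw":4.5,"dx":0,"dy":-17,"dz":-4,"wx":0,"wy":0,"wz":0},{"claw":4.5,"dx":0,"dy":-17,"dz":-4,"wx":0,"wy":0,"wz":0}]'
python3 - <<'E'
from h import *
t=camera('top'); im=t["frame"].copy()
p=[0.62386669,0.01624069,-0.07549466]
def W(x,y,z):
    c,s=np.cos(p[2]),np.sin(p[2]); x/=1000;y/=1000; return [p[0]+c*x-s*y,p[1]+s*x+c*y,z/1000]
hsv=cv2.cvtColor(im,cv2.COLOR_RGB2HSV).astype(int); m=((abs(hsv[...,0]-70)<20)&(hsv[...,1]>90)); m[:, :190]=0; m[:,300:]=0; m[:160]=0;m[240:]=0
for y in(-5,-6,-3,0): print(y,proj(t,[W(0,y,17)]).round(1))
e=proj(t,[W(0,-6,17)])[0]; r=int(round(e[1]))
for k in range(r-6,r+7,3): xs=np.where(m[k])[0]; print(k,xs.min() if len(xs) else None,xs.max() if len(xs) else None)
print("stop/board end",proj(t,[W(0,-136,17),W(0,-136,24),W(0,-126,62)]).round(1))
cv2.imwrite("pics/top2c.png",cv2.resize(im[150:245,170:310],(784,532),interpolation=cv2.INTER_CUBIC)[:,:,::-1])
E
```

```text
time: 17.95
ee_pos: [0.4429, -0.1076, 0.2257]
eef_rot: [-2.116, -1.953, -0.369]
force: [0.4, -0.3, 0.9]
finger_gap: 0.518
finger_force: 0.0
-5 [[230.3 191.2]]
-6 [[230.7 191.3]]
-3 [[229.6 191.1]]
0 [[228.4 191. ]]
185 232 276
188 231 279
191 231 279
194 231 271
197 231 273
stop/board end [[280.  195.7]
 [280.1 195.6]
 [276.8 194.6]]
```

View pics/top2c.png

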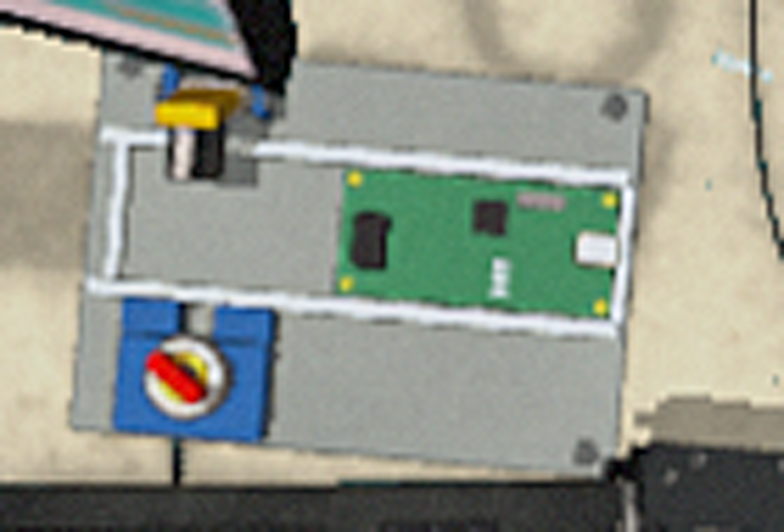

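The top view shows the board's right end flush against the stop, at about (612,250) in the crop. The bar is up, the key is turned, and the hand is clear. Handing in.

```bash
python3 -c "
from bench import manip
print(manip.sign_off())"
```

```text
the job is handed in; nothing more can be done
None
```

The key caught and was turned counter-clockwise until the bar sprang up; I then slid the board to the right-hand stop, let go, and handed the job in at about 18 s with the robot clear of everything.

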